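Pin the swing tray into its bench hinge

TASK

Refit the findings tray to its hinge on the setter's bench: slide the tray's arm along the bench until its eye is home between the two knuckles of the clevis, then take the hinge pin from the bur block and thread it gently from above through knuckle, eye and knuckle until its collar sits fully down on the upper knuckle. Feel for it and do not force pin or tray; let go of everything and leave the other things on the bench where they are.

Things in the scene. Friction and masses are not known exactly. Their poses are not given: they have to be found in the camera images.
- bracket: hinge bracket fixed to the bench: grey plate 140 x 66 x 8 mm (x from -41 to +99 mm) carrying a bare aluminium clevis whose mouth opens toward the bracket's -x. Origin: on the bench under the plate's long centre line, z up. The clevis is clamped in long slots, rigid in use: its hinge axis stands on the centre line (y = 0), anywhere from 4 to 30 mm behind the origin (+x), and is not reported
- plate_front (a point): middle of the plate's front edge, on its top face, 8 mm above the bench. Clevis on it: two round knuckles, 30 mm diameter, vertical 12 mm holes; lower at heights 8 to 20 mm (with a 14 mm high foot reaching 40 mm out of the mouth), upper at 38 to 50 mm. Flat back wall 16 mm behind the hinge axis (+x), 30 mm wide: an eye touching it has its hole about 1.5 mm past the axis
- tray: loose findings tray, about 0.35 kg: round aluminium dish, blue liner, 100 mm diameter, 36 mm high, standing flat and sliding on the bench; a dark steel bar 12 mm wide, 14 mm high (heights 22 to 36 mm) runs along its +x to a round steel eye. Origin: underside of the dish at its centre, z up. When home, the bar is free to grip from x = 60 to 110 mm (plate and foot lie under the rest)
- tray_eye (a point): centre of the eye's hole, mid-height (29 mm above the bench), 165 mm from the dish centre along the tray's +x; the eye is 30 mm in diameter, 14 mm high (heights 22 to 36 mm), with a vertical 12 mm hole
- pin: loose hinge pin, about 60 g, upright in the bur block. Origin: on its axis at the underside of the collar, z up. Brass head: collar 18 mm diameter, 4 mm high, then a flat grip 16 mm (x) by 13 mm (y), 4 to 32 mm above the origin. Steel shank below: 10 mm diameter for 38 mm, then a nose tapering to 7.4 mm, tip 41 mm below the origin. Home in the hinge its origin is 50 mm above the bench
- bur_block: wooden block fixed on the bench, 130 x 52 x 44 mm, origin underside centre, x along its length. The pin stands at x = +42 mm in a 14 mm hole, its collar on the block's top (44 mm above the bench); small burs up to 27 mm tall stand between x = -60 and +2 mm
- vise: bystander: steel engraver's ball vise on a black rubber ring, 132 mm diameter, 140 mm high, origin underside centre
- loupe: bystander: black eye loupe, 40 mm diameter, 34 mm high, origin underside centre
- jar: bystander: small amber jar with a white cap, 48 mm diameter, 55 mm high, origin underside centre
- tweezers: bystander: steel tweezers lying flat, 145 mm long along x, 6 mm high, origin near the middle
- graver: bystander: graver with dark wooden mushroom handle lying flat, 115 mm long along x, 30 mm high, origin near the middle
- mandrel: bystander: tapered steel ring mandrel lying flat, 280 mm long along x, 25 mm high, origin at the middle
- stone_box: bystander: white divided stone box, 100 x 70 x 22 mm, origin underside centre
Things that resemble listed ones, but are neither listed nor needed, are in the scene too. Of the things that look like the pin, the smaller one is meant.

How it is judged:
At the end, for the whole second after the job is handed in: Pin upright (0.08 rad) in the clevis, collar down on the upper knuckle (within 2.5 mm), 0 to 34 mm behind the bracket's origin and within 4 mm of its centre line; the eye between the knuckles with the pin through it (axes within 4 mm), tray flat on the bench; both released and at rest (z of pin in the frame of bracket between 0.046 and 0.0525 m and angle between pin's own z axis and vertical below 0.08 rad and x of pin in the frame of bracket between 0 and 0.034 m and y of pin in the frame of bracket between -0.004 and 0.004 m and horizontal distance between pin and tray_eye below 0.004 m and height (world z) of tray_eye between 0.025 and 0.033 m and angle between tray's own z axis and vertical below 0.05 rad and linear speed of each of pin, tray below 0.02 m/s); the robot touches nothing.
It fails at once if the pin is forced against the bracket (more than 60 N) (contact force between pin and bracket above 60 N).
It fails at once if the tray is forced against the bracket (more than 20 N) (contact force between tray and bracket above 20 N).
It fails at once if the pin is forced against the tray (more than 60 N) (contact force between pin and tray above 60 N).
It fails at once if another thing on the bench is moved by more than 20 mm (distance of any of vise, loupe, jar, tweezers, graver, mandrel, stone_box from where it was at the start of the episode above 0.02 m).
It also fails if it takes over 61 s, if anything falls off the work surface, if the arm or the gripper's body presses on something with over 40 N, if the wrist force passes 120 N, or if a joint passes its speed limit or range.

ROBOT

A 6-joint arm with a two-finger parallel gripper is mounted at the origin on the work surface. World frame = base frame: x ahead of the robot, y to its left, z up, the work surface at z = 0. Lengths are in m, angles in rad, forces in N, time in s.
With the tool pointing down it reaches from about 0.375 to 0.925 m from the base axis. Payload 5.7 kg.
Tool frame: the origin (TCP) lies midway between the tips of the shut fingers; the grasp point (between the pads) lies 19 mm behind it; z points along the fingers, y is the line along which they close (so a half turn about z gives the same grasp; the last joint's range is limited). The gripper opens to 85 mm and grips with 20 to 120 N. Pads are 22 mm wide; open, the fingers measure 114 mm over their backs; the gripper's body (76 mm by 85 mm) begins 54 mm behind the grasp point. The pads swing forward as they close: fully open they stand 13 mm farther back than shut.
Start: joints at [1.043, 0.359, 1.51, -0, 1.272, -0.115], TCP at [0.241, 0.55, 0.231] pointing down, gripper open.
Joint ranges: [-2.97, 2.97], [-1.01, 2.36], [0.21, 2.38], [-0.96, 4.11], [0.2, 2.71], [-2.98, 2.98]. Speed limits (rad/s): [2.39, 2.39, 3.14, 3.14, 3.14, 3.14].

INTERFACE

Orientations are given as a 3x3 rotation matrix whose columns are the frame's x, y, z axes.
In Python, from station import ctrl, capture, camera_model, close_job gives the robot as it stands.
- The arm moves only by the tool carry_out, never from a script. Its argument "plan" is a list of rows, each a list of 3 entries, a list of its own where there are three numbers: the finger opening in m, from 0 to 0.0854, then the shift along the tool's x, y, z in m, then the turn, a rotation vector about the tool's x, y, z in degrees. A call has 1 to 20 rows; each row shifts and turns the commanded pose from where the row before left it, along the tool's axes as they then stand; what a row does not reach is not made up. A row lasts 1/8 s, in which the tool goes at most 62.5 mm and 10.7 degrees, less where a joint would pass 70% of its speed; a pose out of reach is approached as far as the arm can. A call is refused whole if a number of a shift passes 0.0625 or a number of a turn 10.7, either way. A call with a gripper value outside its range is refused whole. The fingers move at their own pace and stop on an object; "force" is the grip in N (left out, the last holds). Time passes only in rows, so rows that do not move let the fingers close. It gives the time, the measured TCP pose, the force, the opening and the grip force at its end, in the units of the state.
- ctrl.get_state(): the state, without advancing time (a new reading comes with each control period).
- capture(name): name is "scene" or "top" or "wrist"; returns (picture, depth): 420x560x3 uint8, red, green, blue; 420x560 float32, m along the optical axis (not along the pixel's ray), 0 where there is no reading.
- camera_model(name): a dict with "vertical_fov" (degrees; the focal length in pixels is half the picture's height over the tangent of half this angle, whatever the lens; pixels are square), "cx", "cy" (the principal point, pixels), "eye" and "orientation" of the camera in the world; the wrist camera has in their place "mount" (4x4, takes a point from camera to tool coordinates, whose origin is the TCP and whose axes are the flange's). Camera axes: x right, y up, looking along -z (the intrinsics and any distortion apply to the point x, -y, -z); pixel columns grow to the right and rows downward; lengths in m; the calibration is good to about 2 mm. A picture is of the moment at which its call begins: read the wrist's pose just before it. camera_model takes no time and is no camera call.
- close_job(): hands the job in; it is judged then, once.
The state is a dict: "time_s": time; "q": joint angles; "joint_velocities": joint speeds; "tau": joint torques, N m; "position": TCP position; "ee_rot": TCP orientation; "contact_force": force on the tool from outside, world axes, zero at the start; "moment": the same for the moment, N m; "finger_gap": finger opening in m; "grasp_force": force on a finger pad.
Only numpy, scipy, OpenCV 4.12 (cv2) and the standard library are available. Lean on these libraries where they do the work, as an engineer would, in place of code of your own. Each camera call takes 0.05 s, during which the arm holds its last target. There are 200 camera calls.

## Working session

There is one attempt and no reset: what is moved stays moved. The work goes in short steps, Python scripts to look and compute and a tool call to move; the robot and the scene stay as the last step left them, time stands still between calls to the robot, and variables do not carry over. Pictures are saved under pics/ and viewed, at most 10 in all, crops included, and the job is handed in when it is done.

Besides the shell and the picture viewer there is one more tool, called after "Emit:" as name(argument=value, ...), one argument or row to a line, values as JSON. carry_out: Moves the arm, as the interface text tells. Its arguments: {"type":"object","properties":{"plan":{"type":"array"},"force":{"type":"number"}},"required":["plan"]}

```bash
ls; mkdir -p pics; cat > h.py <<'E'
import numpy as np, cv2
from station import ctrl, capture, camera_model, close_job
def model(n):
    m=camera_model(n); f=210/np.tan(np.radians(m["vertical_fov"])/2)
    return m,f
def pose(n,st=None):
    m,f=model(n)
    if n=="wrist":
        T=np.eye(4);T[:3,:3]=np.array(st["ee_rot"]);T[:3,3]=st["position"]
        C=T@np.array(m["mount"]);return m,f,C[:3,:3],C[:3,3]
    return m,f,np.array(m["orientation"]),np.array(m["eye"])
def rays(P,uv):
    m,f,R,e=P
    uv=np.atleast_2d(np.float64(uv)); d=m.get("distortion")
    K=np.array([[f,0,m["cx"]],[0,f,m["cy"]],[0,0,1.]])
    n=(cv2.undistortPoints(uv[:,None],K,np.float64(d))[:,0] if d is not None else (uv-[m["cx"],m["cy"]])/f)
    return np.c_[n[:,0],-n[:,1],-np.ones(len(n))]@R.T
def onplane(P,uv,z):
    r=rays(P,uv); return P[3]+r*((z-P[3][2])/r[:,2])[:,None]
def cloud(P,dep):
    v,u=np.mgrid[:dep.shape[0],:dep.shape[1]]
    r=rays(P,np.c_[u.ravel(),v.ravel()]); X=P[3]+r*dep.reshape(-1,1)
    X[dep.ravel()==0]=np.nan
    return X.reshape(*dep.shape,3)
E
python3 - <<'E'
from h import *
st=ctrl.get_state(); print({k:np.round(v,3).tolist() for k,v in st.items()})
for n in("scene","top","wrist"):
    print(n,camera_model(n))
    im,d=capture(n); np.savez(f"{n}0.npz",im=im,d=d); cv2.imwrite(f"pics/{n}0.png",im[:,:,::-1])
E
```

```text
pics
{'time_s': 0.0, 'q': [1.043, 0.36, 1.511, -0.0, 1.272, -0.115], 'joint_velocities': [-0.001, 0.0, -0.0, 0.0, -0.001, -0.0], 'tau': [0.001, -52.763, -27.862, -0.0, 0.013, -0.0], 'position': [0.24, 0.549, 0.23], 'ee_rot': [[-0.916, 0.401, -0.001], [0.401, 0.916, -0.002], [0.0, -0.002, -1.0]], 'contact_force': [0.072, -0.004, -0.097], 'moment': [-0.018, -0.002, 0.002], 'grasp_force': 0.0, 'finger_gap': 0.085}
scene {'vertical_fov': 47.52397612804442, 'cx': 281.7042096367666, 'cy': 211.32972666524083, 'eye': array([ 1.32814128, -0.58696756,  0.68408788]), 'orientation': array([[ 0.62887007, -0.41148266,  0.65970028],
       [ 0.77727277,  0.35369202, -0.52033546],
       [-0.01922171,  0.83999046,  0.54226059]])}
top {'vertical_fov': 42.049689000272856, 'cx': 269.96338070623585, 'cy': 218.1878032469566, 'eye': array([0.33683543, 0.0214369 , 1.66571921]), 'orientation': array([[ 0.01346908,  0.99007232, -0.13991208],
       [-0.99988909,  0.01244684, -0.00817884],
       [-0.00635618,  0.14000672,  0.99013015]])}
wrist {'vertical_fov': 61.25343375446747, 'cx': 280.7875443119727, 'cy': 206.14089322071752, 'mount': array([[ 9.19941437e-04,  9.59351378e-01,  2.82212839e-01,
         7.21987867e-02],
       [ 9.99999552e-01, -9.44955866e-04, -4.74688289e-05,
         1.43857393e-04],
       [ 2.21139392e-04,  2.82212757e-01, -9.59351818e-01,
        -1.42764807e-01],
       [ 0.00000000e+00,  0.00000000e+00,  0.00000000e+00,
         1.00000000e+00]])}
```

View images.

View pics/top0.png

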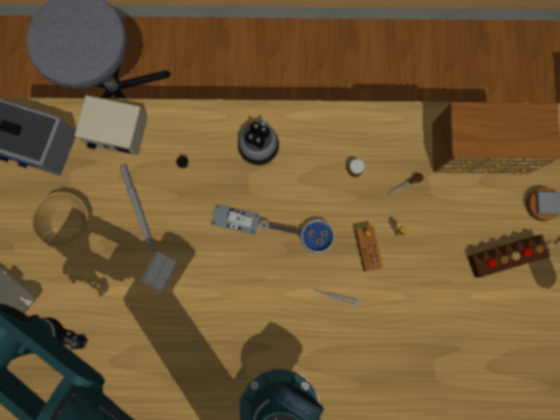

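View pics/scene0.png

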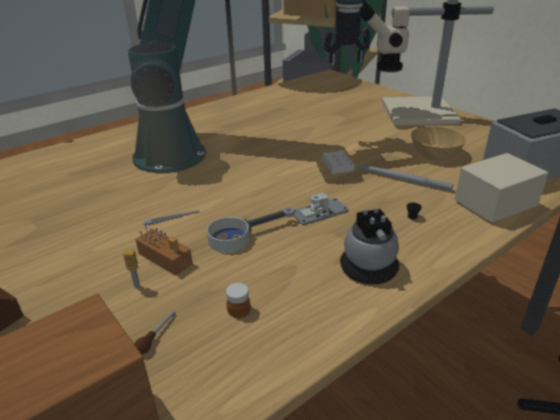

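```bash
python3 - <<'E'
from h import *
P=pose("top")
for n,uv,z in [("tray",(317,236),.036),("eye",(264,225),.036),("brL",(214,216),.008),("clevis",(238,219),.05),("pin",(369,232),.076),("block",(369,248),.044),("big",(402,230),.06),("loupe",(182,161),.03),("jar",(356,167),.055),("vise",(258,140),.1),("tweez",(338,296),0),("box",(158,271),.02),("mandrel",(138,207),.02)]:
    print(n,np.round(onplane(P,uv,z)[0],3))
im=np.load("scene0.npz")["im"]; t=np.load("top0.npz")["im"]
a=cv2.resize(im[220:300,100:200],(500,400),interpolation=cv2.INTER_CUBIC)
b=cv2.resize(t[210:280,345:420],(300,280),interpolation=cv2.INTER_CUBIC)
c=np.zeros((400,800,3),np.uint8);c[:,:500]=a;c[:280,500:]=b
cv2.imwrite("pics/crop1.png",c[:,:,::-1])
E
```

```text
tray [ 0.515 -0.107  0.036]
eye [0.546 0.053 0.036]
brL [0.576 0.207 0.008]
clevis [0.561 0.13  0.05 ]
pin [ 0.524 -0.256  0.076]
block [ 0.48  -0.261  0.044]
big [ 0.533 -0.356  0.06 ]
loupe [0.742 0.308 0.03 ]
jar [ 0.724 -0.222  0.055]
vise [0.791 0.073 0.1  ]
tweez [ 0.338 -0.173  0.   ]
box [0.405 0.369 0.02 ]
mandrel [0.599 0.439 0.02 ]
```

View pics/crop1.png

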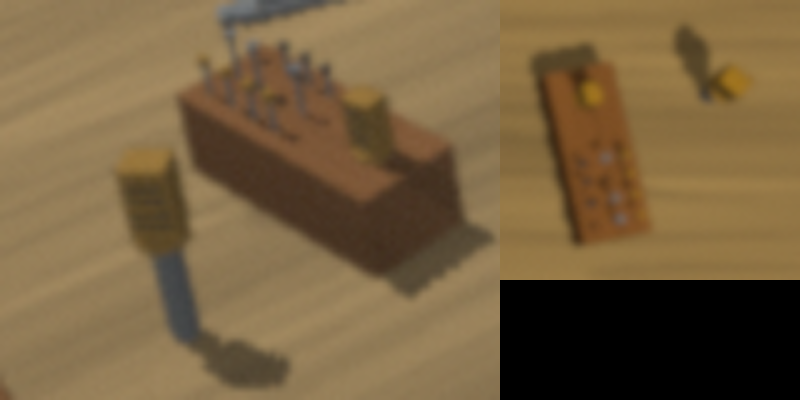

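Pin look-alikes: the small one stands in the bur block (scene 174,243; top 369,232) and the larger one stands on the bench (scene 131,262; top 402,230). The smaller one in the block fits the description. The eye is at about (264,225) in the top view and the clevis at (238,219). Next I move the wrist camera over the hinge.

Emit:
carry_out(
  plan=[
    [0.085, [0, 0, 0], [0, 0, 9.7]],
    [0.085, [0, 0, 0], [0, 0, 9.7]],
    [0.085, [0, 0, 0], [0, 0, 9.7]],
    [0.085, [0, 0, 0], [0, 0, 9.7]],
    [0.085, [0, 0, 0], [0, 0, 9.7]],
    [0.085, [0, 0, 0], [0, 0, 9.7]],
    [0.085, [0, 0, 0], [0, 0, 9.7]],
    [0.085, [0, 0, 0], [0, 0, 9.7]],
    [0.085, [-0.035, 0.038, 0.003], [0, 0, 0]],
    [0.085, [-0.035, 0.038, 0.003], [0, 0, 0]],
    [0.085, [-0.035, 0.038, 0.003], [0, 0, 0]],
    [0.085, [-0.035, 0.038, 0.003], [0, 0, 0]],
    [0.085, [-0.035, 0.038, 0.003], [0, 0, 0]],
    [0.085, [-0.035, 0.038, 0.003], [0, 0, 0]],
    [0.085, [-0.035, 0.038, 0.003], [0, 0, 0]],
    [0.085, [-0.035, 0.038, 0.003], [0, 0, 0]],
    [0.085, [-0.035, 0.038, 0.003], [0, 0, 0]],
    [0.085, [-0.035, 0.038, 0.003], [0, 0, 0]],
    [0.085, [0, 0, 0], [0, 0, 0]],
    [0.085, [0, 0, 0], [0, 0, 0]],
  ],
)

```text
time_s: 2.65
position: [0.5444, 0.1322, 0.2009]
ee_rot: [[0.196, 0.981, -0.002], [0.981, -0.196, 0.0], [-0.0, -0.002, -1.0]]
contact_force: [-0.1, -0.2, -0.6]
finger_gap: 0.0853
grasp_force: 0.0
```

```bash
python3 - <<'E'
from h import *
st=ctrl.get_state(); print(np.round(st["position"],4),np.round(st["ee_rot"],3).tolist(),st["time_s"])
im,d=capture("wrist"); np.savez("w1.npz",im=im,d=d,p=st["position"],r=st["ee_rot"]); cv2.imwrite("pics/w1.png",im[:,:,::-1])
E
```

```text
[0.5444 0.1322 0.2009] [[0.196, 0.981, -0.002], [0.981, -0.196, 0.0], [-0.0, -0.002, -1.0]] 2.65
```

View pics/w1.png

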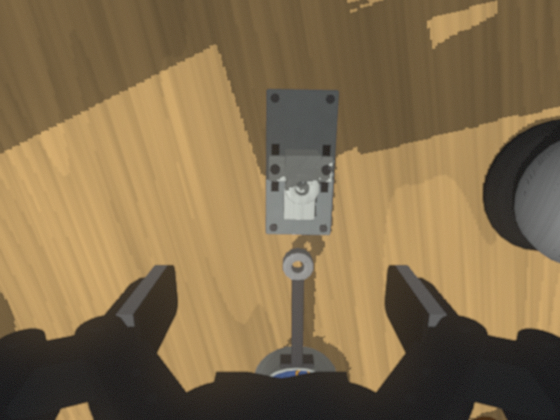

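```bash
python3 - <<'E'
from h import *
z=np.load("w1.npz"); st=dict(position=z["p"],ee_rot=z["r"]); P=pose("wrist",st); im,d=z["im"],z["d"]
X=cloud(P,d)
def show(a,b,c,e,z):
    s=X[a:b:2,c:e:2,2]*1000
    print("rows",a,"cols",c); print("\n".join(" ".join("%3.0f"%v for v in r) for r in s))
show(170,216,276,330,0)
show(246,286,276,322,0)
g=cv2.cvtColor(im,cv2.COLOR_RGB2GRAY)
c=np.hstack([cv2.resize(im[80:290,240:360],(400,600)[:2] if 0 else (343,600),interpolation=cv2.INTER_CUBIC),cv2.resize(im[160:280,260:340],(400,600),interpolation=cv2.INTER_CUBIC)])
cv2.imwrite("pics/c2.png",c[:,:,::-1])
E
```

```text
rows 170 cols 276
 19  20  14  14  21  50  50  50  51  50  50  50  50  50  50  50  51  50  51  50  50  52  52  19  19  20  19
 19  19  13  14  21  50  50  50  50  51  51  49  50  51  51  51  51  50  50  50  51  50  49  20  20  19  18
 18  14  14  14  15  50  49  51  51  48  51  50  49  51  51  50  51  50  50  51  51  50  51  13  19  20  19
 15  14  14  14  14  50  51  50  49  50  51  51  49  51  51  51  50  50  50  52  51  51  14  15  15  16  14
 15  15  15  14  15  50  51  50  51  50  51  51  50  50  51  51  50  50  50  50  51  51  15  14  14  14  13
 14  14  15  15  14  45  50  50  49  52  50  50  51  50  50  51  50  50  51  51  50  13  14  14  14  14  14
  8   8   8   7   8  47  51  50  51  50  49  50   9   8   8  50  50  51  51  49  51   8   9   8   9   9   7
  8   8   8  10   9  48  51  50  50  50  12   8   9   7  16  19  49  50  50  50  52  51   9   8   9   9   8
  9   9   9   8   9  50  51  52  51  49  19  16  16  17  18  19  44  51  50  50  50  50   9   9   8   8   9
  9   8   8   8  13  49  50  50  51  50  19  21  20  21  19  21  44  49  49  50  52  49   9   9   9   8   9
  
[... 2559 characters left out ...]
  31  31  30  32  34  35  37  36  37  36   1   1   0   1
  0   0   1  -0 nan  36  37  36  35  36  35  34  34  36  36  36  36  36   1   0  -0   1   1
  0   1   1   1  -1  36  36  35  37  36  36  37  36  37  38  35  37  34   0  -0   0   0   1
  1   0   0   1   2  -0  37  36  36  37  35  36  37  37  36  37  35   0   0  -1   0   1   2
  2   1   1  -1  -1  -0   1  37  37  38  37  34  36  37  37  -0  -0   2  -2   0   1  -0   0
 -1   1   1  -1   0   1   0  -0  37  37  37  37  36  36   1  -0   1  -0   0  -0  -1   1  -1
  0  -0   0  -0   1   1   1   0  36  37  37  37  36  37   1   0   2   0  -1   0   0   0   2
  1   0   1   1  -1   1   0   1  36  36  38  36  37  37   1  -0   0   0  -1   1   0   1   0
```

View pics/c2.png

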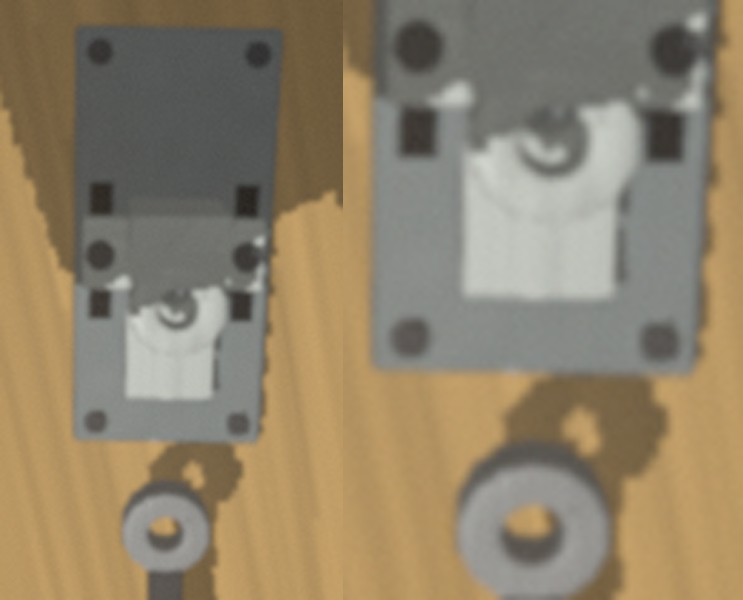

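```bash
cat >> h.py <<'E'
def hole(X,P,ztop,uv,rad=14,tol=.0025):
    "centre of a through hole near pixel uv in a flat top at height ztop: contour of the missing top, cast on the top plane"
    u,v=uv; m=np.uint8(~(np.abs(X[:,:,2]-ztop)<tol))
    s=m[v-rad:v+rad,u-rad:u+rad]; s=cv2.morphologyEx(cv2.resize(s,None,fx=4,fy=4),cv2.MORPH_OPEN,np.ones((9,9)))
    cs,_=cv2.findContours(s,cv2.RETR_LIST,cv2.CHAIN_APPROX_NONE)
    cs=[c for c in cs if cv2.pointPolygonTest(c,(rad*4.,rad*4.),True)>-12 and cv2.contourArea(c)<(rad*5)**2]
    c=max(cs,key=cv2.contourArea)[:,0]/4-.375+[u-rad,v-rad]
    W=onplane(P,c,ztop)[:,:2]; (x,y),(a,b),_=cv2.fitEllipse(np.float32(W*1000)); return np.array([x,y])/1000,a,b
def disc(X,ztop,c,r=.0153,tol=.003):
    "centre of a round flat top: enclosing circle of its points"
    Q=X.reshape(-1,3); k=(abs(Q[:,2]-ztop)<tol)&(np.hypot(*(Q[:,:2]-c).T)<r+.004); Q=Q[k,:2]
    return Q
E
python3 - <<'E'
from h import *
z=np.load("w1.npz"); st=dict(position=z["p"],ee_rot=z["r"]); P=pose("wrist",st); im,d=z["im"],z["d"]
X=cloud(P,d); Q=X[60:245,230:370].reshape(-1,3); k=(Q[:,2]>.005)&(Q[:,2]<.011); Q=Q[k]
r=cv2.minAreaRect(np.float32(Q[:,:2]*1000)); print("plate",r, np.round(cv2.boxPoints(r)))
k=(abs(X[:,:,2]-.008)<.003)|((X[:,:,2]>.011)&(X[:,:,2]<.06)); 
print("eye hole",hole(X,P,.036,(298,265)))
print("knuckle hole",hole(X,P,.05,(302,188)))
# eye outer / knuckle outer, bar centreline
from scipy.optimize import least_squares
for zt,(a,b,c,e),n in[(.036,(246,270,270,330),"eye"),(.05,(185,215,270,340),"knuckle")]:
    m=np.uint8(abs(X[:,:,2]-zt)<.003); mm=np.zeros_like(m); mm[a:b,c:e]=m[a:b,c:e]
    cs,_=cv2.findContours(mm,cv2.RETR_EXTERNAL,cv2.CHAIN_APPROX_NONE); q=max(cs,key=cv2.contourArea)[:,0]
    q=q[(q[:,1]>a+1)&(q[:,1]<b-2)]; W=onplane(P,q,zt)[:,:2]
    f=least_squares(lambda p:np.hypot(W[:,0]-p[0],W[:,1]-p[1])-p[2],[*W.mean(0),.015],loss="soft_l1",f_scale=.0005); print(n,f.x.round(4))
L=[]
for v in range(284,350,2):
    u=np.where(abs(X[v,270:330,2]-.036)<.004)[0]+270
    if 4<len(u)<30: L.append(onplane(P,[[ (u[0]+u[-1])/2,v]],.036)[0,:2])
L=np.array(L); vx,vy,x0,y0=cv2.fitLine(np.float32(L*1000),cv2.DIST_HUBER,0,.01,.01).ravel(); print("bar",len(L),vx,vy,x0,y0, L[0],L[-1])
# dish
m=(abs(X[:,:,2]-.036)<.004); W=X[345:]; W=W[(W[:,:,2]>.005)&(W[:,:,2]<.045)&(abs(W[:,:,0]-.52)<.1)]; print(len(W), W.min(0),W.max(0))
E
```

```text
plate ((564.001708984375, 141.28273010253906), (140.4020538330078, 66.12303924560547), 77.84076690673828) [[517.  80.]
 [582.  66.]
 [611. 203.]
 [546. 217.]]
eye hole (array([0.54411169, 0.05288147]), 10.03807258605957, 11.269745826721191)
knuckle hole (array([0.56150439, 0.13071992]), 11.2402925491333, 11.402080535888672)
eye [0.5443 0.054  0.0133]
knuckle [0.5615 0.1303 0.0137]
bar 33 0.19189897 0.9814147 534.62756 4.8735967 [0.54033881 0.03427241] [ 0.52702272 -0.03748433]
1580 [ 0.47076494 -0.1006342   0.00501303] [ 0.56112982 -0.03248366  0.03832189]
```

The picture gives eye hole (298,265) and knuckle hole (302,188). The hinge axis is at about (561.6,130.5) mm, 18 mm behind the bracket origin, and the eye is at (544.1,53.4) mm. Next I grip the bar 80 mm from the dish centre.

Emit:
carry_out(
  plan=[
    [0.06, [-0.04, 0.004, 0.025], [0, 0, 0]],
    [0.06, [-0.041, 0.004, 0.025], [0, 0, 0]],
    [0.06, [-0.041, 0.004, 0.025], [0, 0, 0]],
    [0.06, [-0.04, 0.0035, 0.025], [0, 0, 0]],
    [0.06, [0, 0, 0.025], [0, 0, 0]],
    [0.06, [0, 0, 0.025], [0, 0, 0]],
    [0.06, [0, 0, 0.02], [0, 0, 0]],
    [0.06, [0, 0, 0.018], [0, 0, 0]],
    [0.06, [0, 0, 0], [0, 0, 0]],
    [0.06, [0, 0, 0], [0, 0, 0]],
    [0, [0, 0, 0], [0, 0, 0]],
    [0, [0, 0, 0], [0, 0, 0]],
    [0, [0, 0, 0], [0, 0, 0]],
    [0, [0, 0, 0], [0, 0, 0]],
    [0, [0, 0, 0], [0, 0, 0]],
    [0, [0, 0, 0], [0, 0, 0]],
  ],
  force=30,
)

```text
time_s: 4.7
position: [0.529, -0.0297, 0.0137]
ee_rot: [[0.195, 0.981, 0.001], [0.981, -0.195, -0.0], [0.0, 0.001, -1.0]]
contact_force: [-0.5, 2.4, 6.1]
finger_gap: 0.0115
grasp_force: 35.3
```

```bash
cat > look.py <<'E'
import sys
from h import *
from scipy.optimize import least_squares
tag=sys.argv[1]
st=ctrl.get_state(); print(np.round(st["position"],4),"yaw",np.degrees(np.arctan2(st["ee_rot"][1][0],st["ee_rot"][0][0])).round(2),"F",np.round(st["contact_force"],1),"gap",st["finger_gap"],st["grasp_force"],st["time_s"])
im,d=capture("wrist"); P=pose("wrist",st); X=cloud(P,d)
np.savez(tag+".npz",im=im,d=d,p=st["position"],r=st["ee_rot"]); cv2.imwrite(f"pics/{tag}.png",im[:,:,::-1])
E
cat > eye.py <<'E'
exec(open("look.py").read())
def proj(p):
    m,f,R,e=P; c=R.T@(np.array(p)-e); return np.round([m["cx"]+f*c[0]/-c[2],m["cy"]-f*c[1]/-c[2]]).astype(int)
R=np.array(st["ee_rot"]); g=np.array(st["position"])
for n,zt,p in[("eye",.036,g+R[:,0]*.085),("knuckle",.05,[.5616,.1305,.05])]:
    p=np.array(p); p[2]=zt; u=proj(p); print(n,"expected px",u)
    try: print(n,hole(X,P,zt,tuple(u),rad=20,tol=.003))
    except Exception as ex: print("no",ex)
E
python3 eye.py w2
```

```text
[ 0.529  -0.0297  0.0137] yaw 78.74 F [-0.5  2.4  6.1] gap 0.011489510480719875 35.273478627204895 4.7
eye expected px [283  58]
no max() iterable argument is empty
knuckle expected px [ 287 -343]
no max() iterable argument is empty
```

View pics/w2.png

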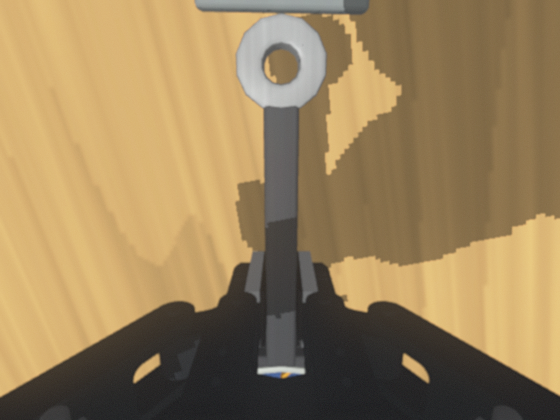

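```bash
python3 - <<'E'
from h import *
z=np.load("w2.npz"); P=pose("wrist",dict(position=z["p"],ee_rot=z["r"])); X=cloud(P,z["d"])
print(hole(X,P,.036,(281,62),rad=34,tol=.003))
v=40
for v in (40,62,80,140,200): print(v,[round(float(a)*1000) for a in X[v,225:340:6,2]])
E
```

```text
(array([0.54450024, 0.05186657]), 11.302573204040527, 11.384271621704102)
40 [0, 0, 1, 37, 34, 35, 35, 36, 35, 35, 36, 35, 35, 35, 35, 37, 0, 0, 0, 0]
62 [0, -1, 36, 35, 35, 37, 34, 1, 0, -1, 1, -1, 26, 35, 35, 35, 35, 0, 0, 0]
80 [0, 1, 1, 36, 35, 36, 37, 35, 1, 1, 0, 0, 35, 36, 36, 35, 35, 1, 1, -1]
140 [1, 0, 1, 0, 0, 0, 1, 36, 35, 36, 36, 35, 36, 0, 2, -1, 0, 1, 1, 1]
200 [0, -1, 0, 1, 0, 0, 1, 35, 36, 35, 35, 35, 35, 1, -1, 1, 1, 0, 1, 1]
```

Emit:
carry_out(
  plan=[
    [0, [0.004, 0.0001, 0], [0, 0, 0]],
    [0, [0.008, 0.0001, 0], [0, 0, 0]],
    [0, [0.01, 0.0002, 0], [0, 0, 0]],
    [0, [0.01, 0.0002, 0], [0, 0, 0]],
    [0, [0.01, 0.0002, 0], [0, 0, 0]],
    [0, [0.01, 0.0002, 0], [0, 0, 0]],
    [0, [0.006, 0.0001, 0], [0, 0, 0]],
    [0, [0.004, 0.0001, 0], [0, 0, 0]],
    [0, [0.002, 0, 0], [0, 0, 0]],
    [0, [0, 0, 0], [0, 0, 0]],
    [0, [0, 0, 0], [0, 0, 0]],
  ],
)

```text
time_s: 6.12
position: [0.5425, 0.0325, 0.0135]
ee_rot: [[0.195, 0.981, 0.0], [0.981, -0.195, -0.001], [-0.001, 0.0, -1.0]]
contact_force: [-1.3, -3.3, 4.9]
finger_gap: 0.011
grasp_force: 35.3
```

```bash
python3 look.py w3
```

```text
[0.5425 0.0325 0.0135] yaw 78.76 F [-1.3 -3.3  4.9] gap 0.01098166891032201 35.27837812900543 6.125
```

View pics/w3.png

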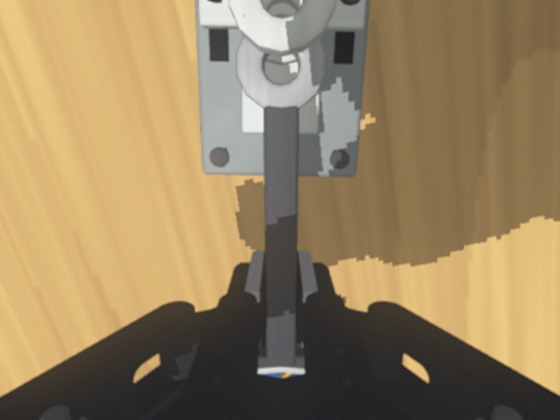

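```bash
cat > knu.py <<'E'
import sys
from h import *
from scipy.optimize import least_squares
z=np.load(sys.argv[1]+".npz"); P=pose("wrist",dict(position=z["p"],ee_rot=z["r"])); X=cloud(P,z["d"]); vmin=int(sys.argv[2])
m=np.uint8(abs(X[:,:,2]-.05)<.005); m[300:]=0
cs,_=cv2.findContours(m,cv2.RETR_LIST,cv2.CHAIN_APPROX_NONE)
for c in cs:
    q=c[:,0]; q=q[(q[:,1]>vmin)&(q[:,0]>150)&(q[:,0]<420)]
    if len(q)<25: continue
    W=onplane(P,q,.05)[:,:2]
    f=least_squares(lambda p:np.hypot(W[:,0]-p[0],W[:,1]-p[1])-p[2],[*W.mean(0),.01],loss="soft_l1",f_scale=.0003); print(len(q),"px",q.mean(0),"c,r",(f.x*1000).round(2),"rms",np.std(f.fun)*1000)
E
python3 knu.py w3 2
```

```text
105 px [312.87619048 291.04761905] c,r [11650.17 30408.15 32330.49] rms 1.846051874217779
112 px [246.23214286 291.32142857] c,r [530.42  28.75  17.25] rms 1.7281645697258778
195 px [281.74871795  29.13846154] c,r [561.32 129.75  14.21] rms 3.747436625460862
```

Emit:
carry_out(
  plan=[
    [0, [0.004, 0.0001, 0], [0, 0, 0]],
    [0, [0.004, 0.0001, 0], [0, 0, 0]],
    [0, [0.004, 0.0001, 0], [0, 0, 0]],
    [0, [0.002, 0, 0], [0, 0, 0]],
    [0, [0.001, 0, 0], [0, 0, 0]],
    [0, [0, 0, 0], [0, 0, 0]],
    [0, [0, 0, 0], [0, 0, 0]],
  ],
)

```text
time_s: 7.05
position: [0.5456, 0.0469, 0.0134]
ee_rot: [[0.195, 0.981, -0.0], [0.981, -0.195, -0.001], [-0.001, 0.0, -1.0]]
contact_force: [-2.6, -4.6, 6.0]
finger_gap: 0.0113
grasp_force: 35.3
```

```bash
python3 look.py w4; python3 knu.py w4 2; python3 - <<'E'
import cv2
a=cv2.imread("pics/w4.png"); cv2.imwrite("pics/w4c.png",cv2.resize(a[:150,190:370],(720,600),interpolation=cv2.INTER_CUBIC))
E
```

```text
[0.5456 0.0469 0.0134] yaw 78.77 F [-2.6 -4.6  6. ] gap 0.011270493860022775 35.27047634124756 7.05
106 px [313.33018868 291.14150943] c,r [556.44  55.44   4.08] rms 1.8561409155509505
107 px [246.92523364 291.3364486 ] c,r [537.09  59.     4.24] rms 1.9436625747877565
124 px [280.68548387  53.13709677] c,r [561.35 130.01   5.7 ] rms 0.11008015660281227
264 px [280.8219697   60.85227273] c,r [561.51 130.72  14.65] rms 1.1971107626891295
```

View pics/w4c.png

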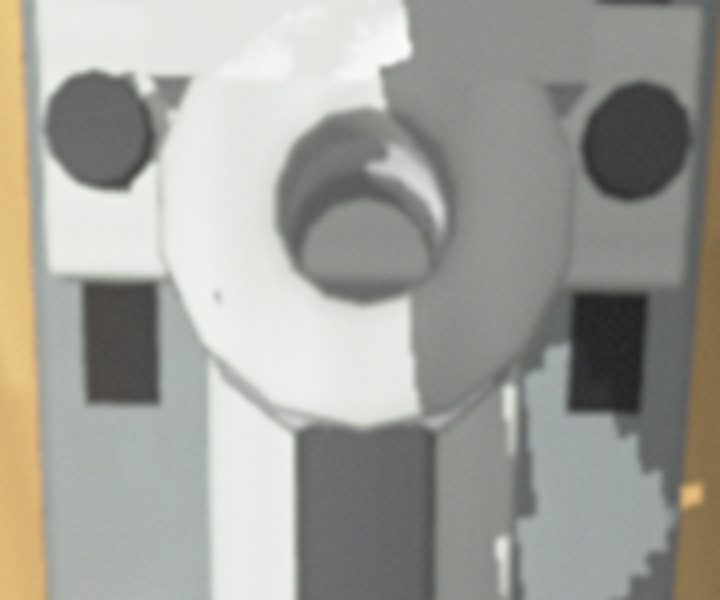

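```bash
python3 - <<'E'
from h import *
z=np.load("w4.npz"); P=pose("wrist",dict(position=z["p"],ee_rot=z["r"])); X=cloud(P,z["d"])
for v in range(22,80,3): print(v,[round(float(a)*1000) for a in X[v,254:308:3,2]])
E
```

```text
22 [50, 50, 51, 50, 51, 50, 50, 48, 50, 50, 49, 51, 50, 50, 51, 51, 49, 51]
25 [50, 50, 50, 51, 50, 50, 49, 50, 49, 50, 50, 50, 50, 51, 50, 50, 50, 49]
28 [49, 51, 51, 51, 49, 50, 50, 50, 49, 49, 49, 51, 50, 49, 50, 51, 50, 51]
31 [49, 50, 51, 49, 49, 49, 49, 48, 46, 45, 46, 48, 49, 50, 50, 50, 50, 50]
34 [50, 51, 49, 50, 48, 48, 44, 43, 42, 41, 41, 43, 44, 48, 49, 50, 51, 50]
37 [51, 50, 50, 48, 48, 45, 34, 34, 36, 34, 34, 35, 41, 43, 48, 49, 51, 50]
40 [50, 50, 50, 49, 45, 36, 35, 34, 34, 34, 35, 35, 34, 35, 44, 48, 49, 50]
43 [51, 49, 49, 45, 34, 36, 35, 34, 35, 34, 33, 35, 34, 35, 35, 47, 50, 49]
46 [50, 50, 48, 42, 34, 34, 33, 32, 31, 30, 31, 33, 33, 35, 35, 43, 49, 50]
49 [51, 49, 49, 35, 35, 32, 30, 28, 24, 23, 25, 27, 30, 33, 34, 41, 49, 49]
52 [51, 50, 50, 34, 32, 29, 23, 15, 16, 15, 14, 15, 25, 29, 33, 33, 49, 49]
55 [50, 50, 48, 34, 29, 14, 15, 14, 14, 15, 14, 14, 13, 26, 32, 34, 48, 49]
58 [50, 50, 50, 34, 24, 13, 14, 14, 15, 15, 14, 15, 13, 13, 29, 33, 48, 50]
61 [50, 50, 50, 30, 14, 15, 14, 15, 15, 15, 14, 13, 15, 15, 23, 35, 51, 51]
64 [50, 49, 49, 49, 15, 13, 13, 14, 15, 14, 13, 15, 15, 13, 14, 49, 50, 50]
67 [52, 50, 51, 49, 15, 14, 15, 14, 14, 15, 13, 14, 14, 15, 13, 49, 50, 51]
70 [50, 51, 50, 51, 50, 15, 13, 13, 14, 14, 13, 14, 13, 14, 49, 50, 50, 50]
73 [49, 50, 50, 49, 50, 50, 9, 9, 9, 8, 8, 8, 49, 48, 49, 49, 50, 51]
76 [50, 52, 51, 50, 49, 50, 50, 50, 50, 49, 50, 50, 49, 50, 50, 49, 51, 50]
79 [49, 50, 51, 50, 50, 50, 51, 49, 51, 50, 50, 49, 49, 50, 51, 50, 50, 51]
```

```bash
python3 - <<'E'
from h import *
z=np.load("w4.npz"); P=pose("wrist",dict(position=z["p"],ee_rot=z["r"])); X=cloud(P,z["d"]); x=z["r"][:,0]; p=z["p"]
for n,v,zt in(("eye",44,.0355),("eye",46,.0355),("knu far",29,.05),("knu far",30.5,.05),("knu near",74.5,.05)): print(n,v,((onplane(P,[[281,v]],zt)[0]-p)@x*1000).round(2))
E
```

```text
eye 44 89.11
eye 46 88.53
knu far 29 90.76
knu far 30.5 90.39
knu near 74.5 79.13
```

Emit:
carry_out(
  plan=[
    [0, [0.001, 0, 0], [0, 0, 0]],
    [0, [0.0008, 0, 0], [0, 0, 0]],
    [0, [0, 0, 0], [0, 0, 0]],
    [0, [0, 0, 0], [0, 0, 0]],
  ],
)

```text
time_s: 7.6
position: [0.5459, 0.0486, 0.0134]
ee_rot: [[0.195, 0.981, -0.0], [0.981, -0.195, -0.001], [-0.001, 0.0, -1.0]]
contact_force: [-0.7, -5.4, 5.1]
finger_gap: 0.0114
grasp_force: 35.3
```

```bash
python3 look.py w5; python3 knu.py w5 2;  python3 - <<'E'
from h import *
z=np.load("w5.npz"); P=pose("wrist",dict(position=z["p"],ee_rot=z["r"])); X=cloud(P,z["d"]); x=z["r"][:,0]; p=z["p"]
for u in (278,281,284):
  a=X[20:80,u,2]*1000; print([int(round(v)) for v in a])
m=np.nanmean(X[:,277:286,2],axis=1)
def cross(zl,a,b): 
    r=[v for v in range(a,b) if m[v]<zl]; return r[0]-.5
for n,v,zt in(("eye",cross(.0335,20,60),.0355),("knu far",cross(.0485,15,50),.05)): print(n,v,((onplane(P,[[281,v]],zt)[0]-p)@x*1000).round(2))
E
```

```text
[0.5459 0.0486 0.0134] yaw 78.77 F [-0.7 -5.4  5.1] gap 0.011406728135116501 35.264416337013245 7.6
108 px [313.62037037 291.46296296] c,r [556.76  57.48   4.01] rms 1.9270997922180817
110 px [246.98181818 291.18181818] c,r [537.41  60.75   4.32] rms 1.9372831169997111
123 px [280.77235772  59.51219512] c,r [561.34 130.05   5.7 ] rms 0.09677105178861586
274 px [280.88686131  64.48175182] c,r [561.57 131.01  14.83] rms 1.4800227570300326Traceback (most recent call last):
  File "<stdin>", line 4, in <module>
ValueError: cannot convert float NaN to integer
```

Emit:
carry_out(
  plan=[
    [0.03, [0, 0, 0], [0, 0, 0]],
    [0.05, [0, 0, 0], [0, 0, 0]],
    [0.05, [0, 0, 0], [0, 0, 0]],
    [0.05, [0, 0, -0.02], [0, 0, 0]],
    [0.05, [0, 0, -0.04], [0, 0, 0]],
    [0.05, [0, 0, -0.05], [0, 0, 0]],
    [0.05, [-0.03, 0.004, -0.05], [0, 0, 0]],
    [0.05, [-0.05, 0.007, -0.027], [0, 0, 0]],
    [0.05, [-0.05, 0.007, 0], [0, 0, 0]],
    [0.05, [-0.05, 0.007, 0], [0, 0, 0]],
    [0.05, [-0.05, 0.007, 0], [0, 0, 0]],
    [0.05, [-0.044, 0.006, 0], [0, 0, 0]],
    [0.05, [0, 0, 0], [0, 0, 0]],
    [0.05, [0, 0, 0], [0, 0, 0]],
  ],
)

```text
time_s: 9.4
position: [0.5294, -0.2263, 0.1999]
ee_rot: [[0.196, 0.981, -0.001], [0.981, -0.196, 0.001], [0.001, -0.001, -1.0]]
contact_force: [-0.4, 0.2, 0.2]
finger_gap: 0.05
grasp_force: 0.0
```

```bash
python3 look.py w6; python3 - <<'E'
import cv2
a=cv2.imread("pics/w6.png"); cv2.imwrite("pics/w6c.png",cv2.resize(a[120:320,180:400],(660,600),interpolation=cv2.INTER_CUBIC))
from h import *
z=np.load("w6.npz"); P=pose("wrist",dict(position=z["p"],ee_rot=z["r"])); X=cloud(P,z["d"])
m=np.uint8(abs(X[:,:,2]-.076)<.005)
n,l,s,c=cv2.connectedComponentsWithStats(m)
for i in range(1,n):
    if s[i,4]>60:
        Q=X[l==i]; r=cv2.minAreaRect(np.float32(Q[:,:2]*1000)); print(c[i],s[i,4],np.round(r[0],1),np.round(r[1],1),r[2],Q[:,2].mean())
m=np.uint8(abs(X[:,:,2]-.044)<.003); n,l,s,c=cv2.connectedComponentsWithStats(m); i=1+np.argmax(s[1:,4]); r=cv2.minAreaRect(np.float32(X[l==i][:,:2]*1000)); print("block",c[i],r)
E
```

```text
[ 0.5294 -0.2263  0.1999] yaw 78.71 F [-0.4  0.2  0.2] gap 0.04996136440257477 0.0 9.4
[274.56927711 231.47590361] 332 [ 518.3 -253.1] [16.5 13.1] 19.755247116088867 0.07579179452417613
[305.64102564 329.37948718] 195 [ 525.2 -347.2] [25.3 12.7] 10.69930648803711 0.07610325165837571
block [236.30632952 231.89080367] ((477.2474060058594, -262.5509948730469), (130.49502563476562, 52.85629653930664), 12.56863021850586)
```

View pics/w6c.png

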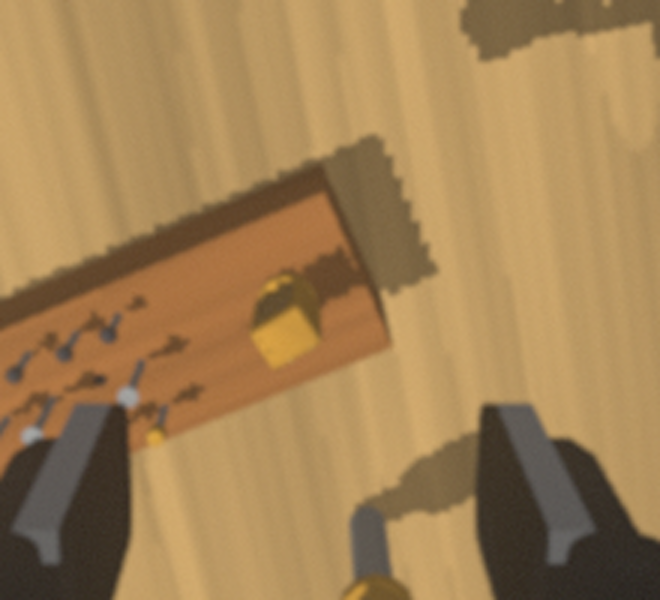

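The crop shows the small pin in the block with its head top at about (275,231) of the full wrist picture: 16.5x13.1 mm, as listed. The larger look-alike is separate at (306,329), 25x13 mm in view. I grip across the 13 mm flats.

Emit:
carry_out(
  plan=[
    [0.04, [0, 0, 0], [0, 0, 9.8]],
    [0.04, [0, 0, 0], [0, 0, 9.8]],
    [0.04, [0, 0, 0], [0, 0, 9.8]],
    [0.04, [0, 0, 0], [0, 0, 9.8]],
    [0.04, [0, 0, 0], [0, 0, 9.8]],
    [0.04, [0, 0, 0], [0, 0, 10]],
    [0.04, [-0.0195, 0.0215, 0.04], [0, 0, 0]],
    [0.04, [0, 0, 0.03], [0, 0, 0]],
    [0.04, [0, 0, 0], [0, 0, 0]],
    [0.04, [0, 0, 0], [0, 0, 0]],
  ],
)

```text
time_s: 10.7
position: [0.5194, -0.253, 0.1313]
ee_rot: [[0.941, 0.339, 0.001], [0.339, -0.941, -0.0], [0.001, 0.001, -1.0]]
contact_force: [0.3, -0.6, 0.0]
finger_gap: 0.0399
grasp_force: 0.0
```

```bash
python3 look.py w7; cat > pin.py <<'E'
import sys
from h import *
z=np.load(sys.argv[1]+".npz"); P=pose("wrist",dict(position=z["p"],ee_rot=z["r"])); X=cloud(P,z["d"]); zt=float(sys.argv[2]); 
m=np.uint8(abs(X[:,:,2]-zt)<.004)
n,l,s,c=cv2.connectedComponentsWithStats(m)
for i in range(1,n):
    if s[i,4]>150:
        Q=X[l==i]; r=cv2.minAreaRect(np.float32(Q[:,:2]*1000)); e=(np.array([*r[0],0])/1000-z["p"])@z["r"]; print(c[i],s[i,4],np.round(r[0],1),np.round(r[1],1),round(r[2],1),Q[:,2].mean().round(4),"tool dx,dy mm",(e[:2]*1000).round(1))
E
python3 pin.py w7 .076
```

```text
[ 0.5194 -0.253   0.1313] yaw 19.83 F [ 0.3 -0.6  0. ] gap 0.03986872831956763 0.0 10.7
[280.43280977 227.5113438 ] 573 [ 518.5 -252.8] [16.2 12.6] 20.1 0.0758 tool dx,dy mm [-0.9 -0.6]
[430.23170732 259.71544715] 246 [ 525.9 -346.4] [24.8 12.3] 7.6 0.0758 tool dx,dy mm [-25.6  90. ]
```

Emit:
carry_out(
  plan=[
    [0.04, [-0.001, -0.0005, 0.03], [0, 0, 0]],
    [0.04, [0, 0, 0.03], [0, 0, 0]],
    [0.04, [0, 0, 0.019], [0, 0, 0]],
    [0.04, [0, 0, 0], [0, 0, 0]],
    [0.0, [0, 0, 0], [0, 0, 0]],
    [0.0, [0, 0, 0], [0, 0, 0]],
    [0.0, [0, 0, 0], [0, 0, 0]],
    [0.0, [0, 0, 0], [0, 0, 0]],
    [0.0, [0, 0, 0], [0, 0, 0]],
    [0.0, [0, 0, -0.005], [0, 0, 0]],
    [0.0, [0, 0, -0.02], [0, 0, 0]],
    [0.0, [0, 0, -0.03], [0, 0, 0]],
    [0.0, [0, 0, -0.03], [0, 0, 0]],
    [0.0, [0, 0, 0], [0, 0, 0]],
    [0.0, [0, 0, 0], [0, 0, 0]],
  ],
  force=40,
)

```text
time_s: 12.62
position: [0.517, -0.2534, 0.1359]
ee_rot: [[0.941, 0.338, -0.001], [0.338, -0.941, 0.0], [-0.001, -0.0, -1.0]]
contact_force: [-0.4, -0.4, -0.4]
finger_gap: 0.012
grasp_force: 40.2
```

```bash
python3 look.py w8
```

```text
[ 0.517  -0.2534  0.1359] yaw 19.75 F [-0.4 -0.4 -0.4] gap 0.012007744765192802 40.15688717365265 12.625
```

View pics/w8.png

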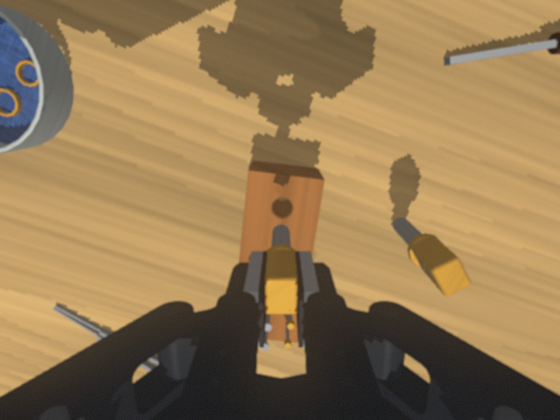

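```bash
cat > shank.py <<'E'
import sys
from h import *
z=np.load(sys.argv[1]+".npz"); P=pose("wrist",dict(position=z["p"],ee_rot=z["r"])); X=cloud(P,z["d"])
T=(X-z["p"])@z["r"]*1000
m=(abs(T[:,:,0])<14)&(abs(T[:,:,1])<12)&(T[:,:,2]>-34)&(T[:,:,2]<56)
q=T[m]
for a in range(-32,56,4):
    k=q[(q[:,2]>=a)&(q[:,2]<a+4)]
    if len(k)>4: print(a,len(k),"x max",np.percentile(k[:,0],[5,50,95]).round(1),"y",np.percentile(k[:,1],[3,97]).round(1),"ymid",np.percentile(k[:,1],[3,97]).mean().round(2))
E
python3 shank.py w8
```

```text
-32 247 x max [-9.5 10.3 10.9] y [-11.3  11.4] ymid 0.04
-28 276 x max [-2.9 10.2 10.8] y [-11.3  11.4] ymid 0.04
-24 1405 x max [-6.9  2.2 10.5] y [-8.6  8.6] ymid 0.01
-20 291 x max [ 7.5  8.4 10.8] y [-11.3  11.1] ymid -0.09
-16 269 x max [ 7.5  9.7 10.7] y [-11.2  11.2] ymid -0.01
-12 257 x max [ 7.5  8.3 10.8] y [-11.1  11.4] ymid 0.17
-8 227 x max [ 7.5  8.4 10.7] y [-11.   11.2] ymid 0.1
-4 108 x max [7.4 7.8 8.3] y [-6.4  5.1] ymid -0.66
0 95 x max [7.4 7.9 8.2] y [-6.2  5. ] ymid -0.57
4 100 x max [6.6 7.9 8.8] y [-6.3  4.7] ymid -0.8
8 10 x max [6.2 8.  8.7] y [-3.4  5.4] ymid 0.96
16 22 x max [3.7 4.6 5. ] y [-3.5  2.3] ymid -0.58
20 51 x max [2.8 4.4 5. ] y [-4.6  3.2] ymid -0.71
24 52 x max [2.2 4.2 5. ] y [-5.2  3.5] ymid -0.85
28 48 x max [1.6 4.3 5. ] y [-5.3  3.8] ymid -0.74
32 49 x max [1.8 4.1 4.8] y [-5.1  3.9] ymid -0.58
36 47 x max [1.8 4.2 5. ] y [-5.   3.8] ymid -0.57
40 39 x max [1.5 4.1 4.9] y [-5.2  4.1] ymid -0.57
44 28 x max [1.6 4.2 4.9] y [-4.9  3.8] ymid -0.55
```

The pin is held upright, with its shank at tool (0,-0.6) mm by camera, nose at about (281,228). The bar showed the same -0.6 mm, so that is a camera bias. Next I move over the hinge.

Emit:
carry_out(
  plan=[
    [0, [0.008, -0.016, 0], [0, 0, 0]],
    [0, [0.016, -0.032, 0], [0, 0, 0]],
    [0, [0.018, -0.036, 0], [0, 0, 0]],
    [0, [0.018, -0.036, 0], [0, 0, 0]],
    [0, [0.018, -0.036, 0], [0, 0, 0]],
    [0, [0.018, -0.036, 0], [0, 0, 0]],
    [0, [0.018, -0.036, 0], [0, 0, 0]],
    [0, [0.018, -0.036, 0], [0, 0, 0]],
    [0, [0.017, -0.035, 0], [0, 0, 0]],
    [0, [0.014, -0.029, 0], [0, 0, 0]],
    [0, [0.009, -0.0175, 0.002], [0, 0, 0]],
    [0, [0, 0, 0], [0, 0, 0]],
    [0, [0, 0, 0], [0, 0, 0]],
    [0, [0, 0, 0], [0, 0, 0]],
  ],
)

```text
time_s: 14.42
position: [0.5625, 0.1287, 0.1342]
ee_rot: [[0.942, 0.337, -0.0], [0.337, -0.942, -0.0], [-0.0, 0.0, -1.0]]
contact_force: [0.8, 0.5, -0.4]
finger_gap: 0.0119
grasp_force: 40.1
```

```bash
python3 look.py w9; python3 shank.py w9 | tail -6; python3 knu.py w9 2;python3 - <<'E'
from h import *
z=np.load("w9.npz"); P=pose("wrist",dict(position=z["p"],ee_rot=z["r"])); X=cloud(P,z["d"])
for h in((562,130),): 
    m,f,R,e=P; c=R.T@(np.array([h[0]/1000,h[1]/1000,.05])-e); u=[m["cx"]+f*c[0]/-c[2],m["cy"]+f*c[1]/c[2]]; print("hinge px",u)
u,v=int(u[0]),int(u[1])
for r in range(v-30,v+32,3): print(r,[-1 if np.isnan(a) else round(float(a)*1000) for a in X[r,u-30:u+32:3,2]])
E
```

```text
[0.5625 0.1287 0.1342] yaw 19.69 F [ 0.8  0.5 -0.4] gap 0.011891125564745253 40.12982368469238 14.425
24 50 x max [1.9 4.2 5. ] y [-5.2  3.5] ymid -0.83
28 51 x max [2.1 4.3 4.9] y [-5.   3.8] ymid -0.58
32 46 x max [2.2 4.2 5.1] y [-4.9  3.8] ymid -0.56
36 44 x max [1.7 4.1 4.9] y [-5.2  3.9] ymid -0.65
40 42 x max [1.8 4.3 5. ] y [-5.1  4. ] ymid -0.56
44 27 x max [1.7 4.2 4.8] y [-4.9  3.8] ymid -0.56
48 px [278.02083333 211.9375    ] c,r [562.38 130.91   5.8 ] rms 0.2554898865749863
179 px [267.23463687 205.51396648] c,r [565.22 139.79  18.61] rms 3.056274105423233
hinge px [np.float64(279.1501796109229), np.float64(212.86284862947187)]
182 [51, 50, 49, 51, 49, 50, 49, 49, 43, 20, 19, 18, 17, 13, 14, 9, 9, 9, 8, 8, 8]
185 [50, 50, 51, 51, 51, 50, 50, 51, 51, 45, 41, 28, 27, 18, 15, 8, 8, 9, 7, 8, 9]
188 [50, 51, 50, 50, 50, 50, 50, -1, 50, 51, 50, 34, 33, 30, 24, 12, 9, 9, 9, 7, 8]
191 [51, 50, 50, 51, 50, 50, 50, 51, 50, 50, 46, 46, 45, 41, 35, 26, 14, 14, 10, 8, 8]
194 [51, 50, 49, 51, 51, 49, 50, 50, 50, 50, 50, 49, 50, 49, 44, 35, 17, 14, 15, 14, 9]
197 [51, 50, 50, 51, 51, 5
[... 659 characters left out ...]
1, 50, 49, 37, 37, 36, 36]
221 [49, 49, 50, 50, 50, 50, 51, 50, 50, 48, 49, 49, 50, 49, 50, 50, 49, 36, 35, 35, 36]
224 [19, 19, 49, 15, 51, 51, 50, 50, 51, 51, 50, 51, 50, 50, 50, 49, 36, 36, 37, 37, 36]
227 [0, 7, 14, 13, 14, 49, 48, 51, 50, 90, 91, 91, 89, 50, 49, 14, 35, 37, 36, 36, 36]
230 [1, -1, 0, 7, 14, 8, 8, 50, 90, 95, 96, 96, 94, 90, 8, 8, 15, 14, 35, 37, 36]
233 [1, -1, 1, 0, 1, 7, 9, 8, 95, 100, 101, 101, 100, 95, 9, 7, 8, 13, 14, 14, 36]
236 [0, 0, 1, 0, 1, 0, 2, 8, 100, 104, 106, 105, 104, 99, 9, 9, 8, 8, 9, 14, 14]
239 [-1, 0, 0, 0, 0, 1, -1, 0, 105, 109, 110, 110, 109, 106, 7, 8, 7, 7, 8, 8, 9]
242 [1, 1, 1, 1, 0, 0, 0, -1, 110, 113, 114, 114, 113, 110, 8, 9, 9, 8, 9, 9, 8]
```

Emit:
carry_out(
  plan=[
    [0, [0.0004, -0.0014, 0.01], [0, 0, 0]],
    [0, [0, 0, 0.01], [0, 0, 0]],
    [0, [0, 0, 0.005], [0, 0, 0]],
    [0, [0, 0, 0], [0, 0, 0]],
    [0, [0, 0, 0], [0, 0, 0]],
    [0, [0, 0, 0], [0, 0, 0]],
  ],
)

```text
time_s: 15.22
position: [0.5629, 0.1312, 0.1096]
ee_rot: [[0.941, 0.338, 0.001], [0.338, -0.941, -0.0], [0.001, 0.0, -1.0]]
contact_force: [0.5, 1.7, 0.1]
finger_gap: 0.0123
grasp_force: 40.1
```

```bash
python3 look.py w10; python3 shank.py w10 | tail -8; python3 - <<'E'
from h import *
from scipy.optimize import least_squares
z=np.load("w10.npz"); P=pose("wrist",dict(position=z["p"],ee_rot=z["r"])); X=cloud(P,z["d"])
T=(X-z["p"])@z["r"]*1000
# hole rim: top pixels bordering lower pixels, near the hinge, not bordering the pin
top=np.uint8(abs(X[:,:,2]-.05)<.003); low=np.uint8(X[:,:,2]<.046); near=np.hypot(X[:,:,0]-.5623,X[:,:,1]-.1303)<.010
k=np.ones((3,3),np.uint8)
m=(top>0)&(cv2.dilate(low,k)>0)&near
v,u=np.where(m); W=((onplane(P,np.c_[u,v],.05)-z["p"])@z["r"])[:,:2]*1000
f=least_squares(lambda p:np.hypot(W[:,0]-p[0],W[:,1]-p[1])-6.1,[0,-.6],loss="soft_l1",f_scale=.3); print(len(W),f.x,np.abs(f.fun).mean())
ang=np.degrees(np.arctan2(*(W-f.x).T[::-1])); print(np.histogram(ang,12,(-180,180))[0])
E
```

```text
[0.5629 0.1312 0.1096] yaw 19.75 F [0.5 1.7 0.1] gap 0.012255453061450155 40.129841566085815 15.225
16 19 x max [3.9 4.5 4.9] y [-3.5  2.4] ymid -0.58
20 53 x max [2.6 4.3 4.9] y [-4.8  3.4] ymid -0.72
24 53 x max [2.  4.4 5. ] y [-5.2  3.5] ymid -0.83
28 51 x max [1.8 4.3 5.1] y [-5.3  3.6] ymid -0.83
32 44 x max [1.8 4.2 5. ] y [-4.9  3.9] ymid -0.49
36 44 x max [1.8 4.1 4.9] y [-5.2  3.9] ymid -0.65
40 45 x max [1.7 4.3 5. ] y [-5.1  3.9] ymid -0.57
44 26 x max [1.9 4.2 4.8] y [-4.9  3.8] ymid -0.56
44 [-0.76206305  0.10838654] 0.20296597999882618
[0 0 3 4 7 6 6 6 7 3 2 0]
```

Emit:
carry_out(
  plan=[
    [0, [-0.0007, 0.0006, 0.004], [0, 0, 0]],
    [0, [0, 0, 0.004], [0, 0, 0]],
    [0, [0, 0, 0], [0, 0, 0]],
    [0, [0, 0, 0.002], [0, 0, 0]],
    [0, [0, 0, 0.002], [0, 0, 0]],
    [0, [0, 0, 0.002], [0, 0, 0]],
    [0, [0, 0, 0], [0, 0, 0]],
    [0, [0, 0, 0], [0, 0, 0]],
  ],
)

```text
time_s: 16.27
position: [0.5621, 0.1303, 0.0953]
ee_rot: [[0.941, 0.338, -0.0], [0.338, -0.941, -0.0], [-0.0, 0.0, -1.0]]
contact_force: [0.6, 0.2, -0.9]
finger_gap: 0.0122
grasp_force: 40.1
```

Emit:
carry_out(
  plan=[
    [0, [0, 0, 0.002], [0, 0, 0]],
    [0, [0, 0, 0.002], [0, 0, 0]],
    [0, [0, 0, 0.002], [0, 0, 0]],
    [0, [0, 0, 0.002], [0, 0, 0]],
    [0, [0, 0, 0], [0, 0, 0]],
  ],
)

```text
time_s: 16.9
position: [0.5619, 0.1303, 0.0871]
ee_rot: [[0.941, 0.338, -0.0], [0.338, -0.941, -0.0], [-0.001, -0.0, -1.0]]
contact_force: [0.0, 0.2, -0.1]
finger_gap: 0.012
grasp_force: 40.1
```

Emit:
carry_out(
  plan=[
    [0, [0, 0, 0.0015], [0, 0, 0]],
    [0, [0, 0, 0.0015], [0, 0, 0]],
    [0, [0, 0, 0.0015], [0, 0, 0]],
    [0, [0, 0, 0.0015], [0, 0, 0]],
    [0, [0, 0, 0], [0, 0, 0]],
  ],
)

```text
time_s: 17.52
position: [0.562, 0.1303, 0.0811]
ee_rot: [[0.941, 0.338, -0.0], [0.338, -0.941, -0.0], [-0.0, 0.0, -1.0]]
contact_force: [-0.2, -0.3, 0.3]
finger_gap: 0.0127
grasp_force: 40.1
```

Nose is in the eye with no force. Continuing.

Emit:
carry_out(
  plan=[
    [0, [0, 0, 0.002], [0, 0, 0]],
    [0, [0, 0, 0.002], [0, 0, 0]],
    [0, [0, 0, 0.002], [0, 0, 0]],
    [0, [0, 0, 0.002], [0, 0, 0]],
    [0, [0, 0, 0.002], [0, 0, 0]],
    [0, [0, 0, 0], [0, 0, 0]],
  ],
)

```text
time_s: 18.27
position: [0.562, 0.1303, 0.0711]
ee_rot: [[0.941, 0.338, -0.0], [0.338, -0.941, -0.0], [-0.0, -0.0, -1.0]]
contact_force: [-0.5, -0.1, 0.0]
finger_gap: 0.0126
grasp_force: 40.1
```

Emit:
carry_out(
  plan=[
    [0, [0, 0, 0.0015], [0, 0, 0]],
    [0, [0, 0, 0.0015], [0, 0, 0]],
    [0, [0, 0, 0.0015], [0, 0, 0]],
    [0, [0, 0, 0.0015], [0, 0, 0]],
    [0, [0, 0, 0.0015], [0, 0, 0]],
    [0, [0, 0, 0.0015], [0, 0, 0]],
    [0, [0, 0, 0], [0, 0, 0]],
  ],
)

```text
time_s: 19.15
position: [0.562, 0.1302, 0.0621]
ee_rot: [[0.941, 0.338, -0.0], [0.338, -0.941, -0.0], [-0.0, 0.0, -1.0]]
contact_force: [-0.3, 0.3, -0.9]
finger_gap: 0.0123
grasp_force: 40.1
```

Emit:
carry_out(
  plan=[
    [0, [0, 0, 0.001], [0, 0, 0]],
    [0, [0, 0, 0.001], [0, 0, 0]],
    [0, [0, 0, 0.001], [0, 0, 0]],
    [0, [0, 0, 0], [0, 0, 0]],
  ],
)

```text
time_s: 19.65
position: [0.562, 0.1303, 0.0592]
ee_rot: [[0.941, 0.338, -0.0], [0.338, -0.941, -0.0], [-0.0, 0.0, -1.0]]
contact_force: [0.0, 0.9, -0.8]
finger_gap: 0.0121
grasp_force: 40.1
```

Emit:
carry_out(
  plan=[
    [0, [0, 0, 0.0005], [0, 0, 0]],
    [0, [0, 0, 0.0005], [0, 0, 0]],
    [0, [0, 0, 0], [0, 0, 0]],
  ],
)

```text
time_s: 20.02
position: [0.5622, 0.1303, 0.059]
ee_rot: [[0.941, 0.338, 0.0], [0.338, -0.941, -0.0], [0.0, 0.0, -1.0]]
contact_force: [-1.9, 0.5, 5.8]
finger_gap: 0.0122
grasp_force: 41.2
```

```bash
python3 look.py w11; python3 - <<'E'
from h import *
for n in ("w8","w11"):
    z=np.load(n+".npz"); P=pose("wrist",dict(position=z["p"],ee_rot=z["r"])); X=cloud(P,z["d"]); T=(X-z["p"])@z["r"]*1000
    q=T[(abs(T[:,:,0])<5)&(abs(T[:,:,1])<4)&(T[:,:,2]>-40)&(T[:,:,2]<-15)]; print(n,np.median(q[:,2]),"top z",z["p"][2]*1000-np.median(q[:,2]))
E
```

```text
[0.5622 0.1303 0.059 ] yaw 19.75 F [-1.9  0.5  5.8] gap 0.012159862284780916 41.158291697502136 20.025
w8 -23.04059161299793 top z 158.97502222161594
w11 -23.104576599895662 top z 82.08495837314993
```

Head top at 82.1 mm, so the collar is at 50.1 mm and seated. Releasing and backing up.

Emit:
carry_out(
  plan=[
    [0.02, [0, 0, 0], [0, 0, 0]],
    [0.04, [0, 0, 0], [0, 0, 0]],
    [0.04, [0, 0, 0], [0, 0, 0]],
    [0.04, [0, 0, 0], [0, 0, 0]],
    [0.04, [0, 0, -0.01], [0, 0, 0]],
    [0.04, [0, 0, -0.03], [0, 0, 0]],
    [0.04, [0, 0, -0.05], [0, 0, 0]],
    [0.04, [0, 0, -0.04], [0, 0, 0]],
    [0.04, [0, 0, 0], [0, 0, 0]],
    [0.04, [0, 0, 0], [0, 0, 0]],
    [0.04, [0, 0, 0], [0, 0, 0]],
  ],
)

```text
time_s: 21.45
position: [0.561, 0.1302, 0.1869]
ee_rot: [[0.941, 0.338, -0.003], [0.338, -0.941, -0.0], [-0.003, -0.001, -1.0]]
contact_force: [-0.4, 0.9, 0.7]
finger_gap: 0.0399
grasp_force: 0.0
```

```bash
python3 look.py w12; python3 pin.py w12 .082; python3 - <<'E'
from h import *
z=np.load("w12.npz"); P=pose("wrist",dict(position=z["p"],ee_rot=z["r"])); X=cloud(P,z["d"]); T=X-np.array([.562,.1305,0]); 
for a,b in ((.05,.06),(.06,.07),(.07,.08)):
    q=X[(X[:,:,2]>a)&(X[:,:,2]<b)&(np.hypot(T[:,:,0],T[:,:,1])<.02)]; print(a,len(q),q.mean(0))
c=np.array([.5622,.1303]); 
for d in(.03,.04,.06,.08,.1):
    p=c-d*np.array([.195,.981]); q=X[(np.hypot(X[:,:,0]-p[0],X[:,:,1]-p[1])<.004)]; print("bar",d,len(q),np.nanmedian(q[:,2]) if len(q) else None)
E
```

```text
[0.561  0.1302 0.1869] yaw 19.75 F [-0.4  0.9  0.7] gap 0.03990699318846935 0.0 21.45
[280.85826772 201.37532808] 381 [562.2 131.2] [16.1 12.4] 19.9 0.0819 tool dx,dy mm [ 2.  -0.5]
0.05 507 [0.56511751 0.13664638 0.05124573]
0.06 51 [0.56938922 0.13352757 0.06496455]
0.07 63 [0.56841753 0.13374972 0.07531816]
bar 0.03 67 0.036173291161245014
bar 0.04 65 0.03609969686270642
bar 0.06 69 0.03636881957295579
bar 0.08 77 0.03600718890020432
bar 0.1 70 0.036099817754373764
```

```bash
python3 -c "
from h import *
print(close_job())"
```

```text
the job is handed in; nothing more can be done
None
```

The tray's eye is home in the clevis, the pin is threaded through with its collar down on the upper knuckle (about 50 mm above the bench by camera), everything is released, and the job was handed in at about 21.5 s.

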